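# Find the worst bulge of a bangle on the crank gauge

### The job

The bangle on the gauge is bent out of round and has more than one bulge. Wind the gauge's crank gently clockwise (seen from above) until you feel its end stop, then anticlockwise all the way to the other end stop, watching the dial needle, which the sprung plunger on the bangle drives. Then turn back so that the biggest bulge sits squarely under the plunger (needle at its highest reading), let go and leave it there; do not overload the sprung crank or disturb the other things on the dresser.

Things in the scene. Friction and masses are not known exactly. Their poses are not given: they have to be found in the camera images.
- stand: Bangle gauge: grey plastic plate 286 x 84 x 14 mm fixed to the dresser. Origin under the upright turning axis, 67 mm from one plate end; z up, x along the plate from the axis to the plunger guide (block 40 x 30 mm, 62 mm tall, centred 78 mm from the axis) and the round dial. The crank starts at any angle and goes about 3.8 rad between two hidden end stops at unknown crank angles.
- axis (a point): Point on the gauge's upright turning axis, 100 mm above the dresser top; centre of the knob's circle. Friction keeps the crank where it is left (1 to 3 N at the knob turns it). Nothing of the gauge stands higher than 77 mm except the knob.
- grip (a point): Point in the middle of the crank's knob, 99 mm above the dresser: an upright black plastic cylinder, 16 mm across, 40 mm tall (77 to 117 mm above the dresser), at the end of the flat steel crank arm, its centre 50 mm from the axis. It spins freely on its pin, so it can be gripped and led round in a circle without turning the gripper.
- bangle_mid (a point): Centre of the white plastic bangle, 48 mm above the dresser: about 64 mm across, lying flat on the spindle below the crank and turning with it. One big bulge (3.5 mm) and two smaller (2 mm) about 97 degrees to either side of it. The big one and at least one other pass the plunger between the stops. Their angle to the crank is unknown.
- dial (a point): Centre of the dial's face, 165 mm from the axis, 57 mm above the dresser: white disc 104 mm across in a black rim, facing up, with plain ticks and a black needle.
- crank (a joint): Wind-up (rad) of the sprung crank arm against its spindle: 0 unloaded, positive when the knob is pushed anticlockwise seen from above. 2.5 N m/rad: 5 N along the knob's circle gives 0.1 rad. Free turning shows up to 0.06. At an end stop it grows: leaning with 0.12 to 0.25 (6 to 12 N) for half a second is a firm feel of the stop; over 0.36 (18 N) overloads it.
- needle (a joint): Turn of the dial's needle (rad): 0 with the plunger on the round of the bangle (needle along the gauge's -x turned 0.55 rad anticlockwise seen from above), growing clockwise, 0.3 rad per mm of plunger. Small bulges peak at about 0.6, the big one at 1.05. It spreads about 0.5 rad of crank turn either side of its peak; 0.15 rad off the peak reads about 0.1 less.
- vase: Bystander: matte white ceramic vase, 80 mm across, 140 mm tall, origin at the centre of its foot.
- pebble: Bystander: flat green glass pebble paperweight, 72 mm across, 27 mm tall, origin at the centre of its underside.
- case: Bystander: closed red plastic sunglasses case, 160 x 66 x 47 mm, origin at the centre of its underside, long side along x.
- brush: Bystander: bamboo hairbrush, 220 mm long, 56 mm wide, lying bristles down along its x, origin under its middle.

How it is judged:
On the way, in this order (a step that is already met when the one before it is completed fails the run):
1. the crank leans on its clockwise end stop (value of joint crank below -0.1 rad), for 0.2 s.
2. the crank leans on its anticlockwise end stop (value of joint crank above 0.1 rad), for 0.2 s.
3. the biggest bulge is under the plunger (value of joint needle above 0.93 rad), for 0.2 s.
At the end, for the whole second after the job is handed in: The dial needle rests above 0.93 rad (big bulge within about 0.17 rad of the plunger; its peak is about 1.05), at rest, and the crank is unloaded (wind-up within 0.06 rad) (value of joint needle between 0.93 and 1.2 rad and velocity of joint needle between -0.1 and 0.1 rad/s and value of joint crank between -0.06 and 0.06 rad); the robot touches nothing.
It fails at once if the sprung crank is overloaded (wound up by more than 0.36 rad, 18 N at the knob) (value of joint crank above 0.36 rad or value of joint crank below -0.36 rad).
It fails at once if a bystander is moved by more than 15 mm (distance of any of vase, pebble, case, brush from where it was at the start of the episode above 0.015 m).
It also fails if it takes over 69 s, if anything falls off the work surface, if the arm or the gripper's body presses on something with over 40 N, if the wrist force passes 120 N, or if a joint passes its speed limit or range.

### The arm

A 6-joint arm with a two-finger parallel gripper is mounted at the origin on the work surface. World frame = base frame: x ahead of the robot, y to its left, z up, the work surface at z = 0. Lengths are in m, angles in rad, forces in N, time in s.
With the tool pointing down it reaches from about 0.3 to 0.85 m from the base axis. Payload 4.2 kg.
Tool frame: the origin (TCP) lies on the centre line of the jaws, within the pads' length; the fingertips stand 25 mm ahead of it and the grasp point (between the pads) lies 6 mm ahead of it; y points along the fingers, z is the direction in which the jaws open and shut, and the axes are right-handed (so a half turn about y gives the same grasp; the last joint's range is limited). The gripper opens to 91 mm and grips with 3 to 60 N. Pads are 32 mm wide; open, the fingers measure 118 mm over their backs; the gripper's body (76 mm by 178 mm) begins 60 mm behind the grasp point.
Start: joints at [1.259, 0.32, 1.565, -0, 1.257, -0.02], TCP at [0.165, 0.551, 0.239] pointing down, gripper open.
Joint ranges: [-3.11, 3.11], [-0.84, 2.01], [0.21, 2.61], [-1.34, 4.49], [0.05, 2.63], [-2.56, 2.56]. Speed limits (rad/s): [2.57, 2.57, 3.14, 3.14, 3.14, 3.14].

### API

Orientations are given as a unit quaternion [w, x, y, z].
In Python, from rig import robot, eoat, kinematics, eyes, job, monitor gives the robot as it stands. Calls block until the motion is done:
- robot.movep(position, orientation): joint-space move of the TCP to a pose.
- robot.line_to(position, speed=0.15, ori=None, until_force=None): straight line of the TCP; ori=None keeps the orientation; speed is the mean speed in m/s. With until_force (N) it stops when the force on the tool has changed by that much, and returns True; else False.
- robot.movej(angles): joint-space move.
- eoat.move_gripper(opening, force=None): finger opening in m; force is the grip in N (None keeps the last); returns when the fingers have stopped.
- robot.wait(seconds).
- kinematics.ik(position, orientation): joint angles nearest the present ones, or None.
- eyes.grab_frame(name): name is "scene" or "top" or "wrist"; returns a dict with "color" (480x640x3 uint8, red, green, blue), "camera_matrix" (3x3 intrinsics, pixels), "T" (4x4, takes a point from camera to world coordinates). Camera axes: x right, y down, z forward; pixel columns grow to the right and rows downward; lengths in m; the calibration is good to about 2 mm. A picture is of the moment at which its call begins. There is no depth.
A pose or a line that the arm cannot do raises robot.Unreachable and nothing moves.
- job.sign_off(): hands the job in, once; it reports no verdict.
Readings, each from a call of its own:
- monitor.current_time(): time.
- monitor.current_qpos(): joint angles.
- monitor.current_joint_vel(): joint speeds.
- monitor.current_tau(): joint torques, N m.
- monitor.current_tool_pos(): TCP position.
- monitor.current_eef_rot(): TCP orientation.
- monitor.current_contact_force(): force on the tool from outside, world axes, zero at the start.
- monitor.current_moment(): the same for the moment, N m.
- monitor.current_grip_width(): finger opening in m.
Only numpy, scipy, OpenCV 4.12 (cv2) and the standard library are available. Lean on these libraries where they do the work, as an engineer would, in place of code of your own. Each camera call takes 0.05 s, during which the arm holds its last target.

## Working session

There is one attempt and no reset: what is moved stays moved. The work goes in short steps, each a Python script; the robot and the scene stay as the last script left them, time stands still between calls to the robot, and variables do not carry over. Pictures are saved under pics/ and viewed, and the job is handed in when it is done.

```bash
ls; mkdir -p pics
python3 - <<'E'
from rig import robot, eoat, kinematics, eyes, job, monitor
import cv2
for n in ["scene","top","wrist"]:
    f=eyes.grab_frame(n); cv2.imwrite(f"pics/{n}0.png",f["color"][:,:,::-1]); print(n,f["camera_matrix"].round(1).tolist(),f["T"].round(3).tolist())
print(monitor.current_time(),monitor.current_eef_rot(),monitor.current_tool_pos(),monitor.current_contact_force())
E
```

```text
pics
scene [[607.0, 0.0, 319.9], [0.0, 607.0, 232.9], [0.0, 0.0, 1.0]] [[-0.733, 0.358, -0.578, 1.362], [0.68, 0.411, -0.607, 0.847], [0.02, -0.838, -0.545, 0.864], [0.0, 0.0, 0.0, 1.0]]
top [[460.3, 0.0, 316.9], [0.0, 460.3, 238.7], [0.0, 0.0, 1.0]] [[0.021, -0.987, 0.159, 0.395], [-0.999, -0.025, -0.02, 0.002], [0.024, -0.159, -0.987, 1.171], [0.0, 0.0, 0.0, 1.0]]
wrist [[331.7, 0.0, 319.2], [0.0, 331.7, 239.9], [0.0, 0.0, 1.0]] [[0.288, 0.923, 0.254, 0.093], [0.958, -0.278, -0.078, 0.572], [-0.001, 0.266, -0.964, 0.384], [0.0, 0.0, 0.0, 1.0]]
0.15 [-0.69915284  0.70003659 -0.1028614   0.10273074] [0.16531569 0.55039422 0.23833736] [-0.78514386 -0.18225797  0.11675741]
```

View pics/scene0.png

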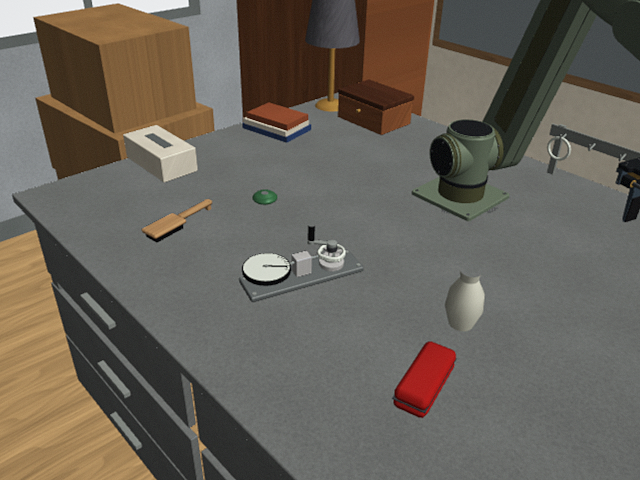

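View pics/top0.png

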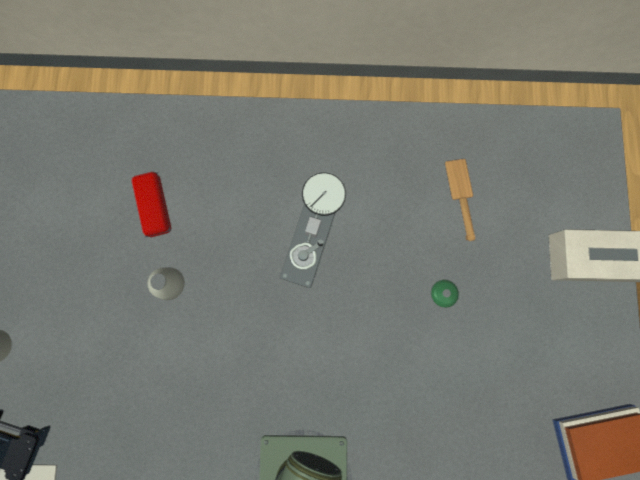

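View pics/wrist0.png

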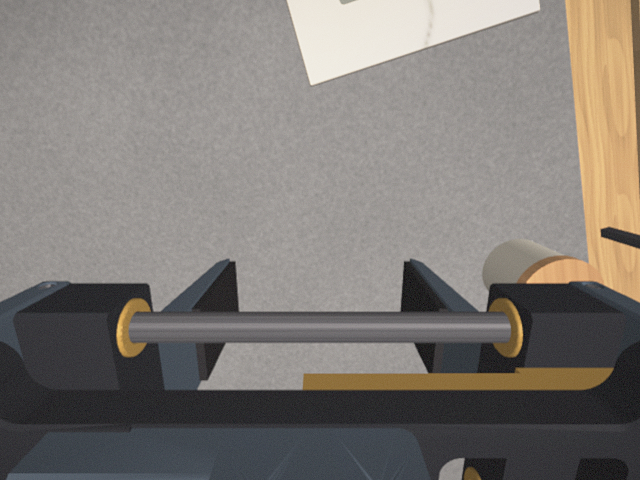

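The scene and top views show the gauge: dial at about (323,193) in top, spindle near (303,256), black knob near (321,243). The vase, case, pebble and brush are all clear of it. Next I'll measure these.

```bash
cat > h.py <<'E'
from rig import robot, eoat, kinematics, eyes, job, monitor
import cv2, numpy as np
def ray(f,uv):
    K=f["camera_matrix"];T=f["T"]
    d=T[:3,:3]@np.linalg.inv(K)@np.array([uv[0],uv[1],1.]); return T[:3,3],d
def onplane(f,uv,z):
    o,d=ray(f,uv); return o+d*(z-o[2])/d[2]
def proj(f,p):
    T=f["T"];c=T[:3,:3].T@(np.asarray(p)-T[:3,3]);q=f["camera_matrix"]@c; return q[:2]/q[2]
E
python3 - <<'E'
from h import *
t=eyes.grab_frame("top"); s=eyes.grab_frame("scene")
cv2.imwrite("pics/tc.png",cv2.resize(t["color"][160:300,240:400,::-1],None,fx=5,fy=5,interpolation=cv2.INTER_CUBIC)[:600])
cv2.imwrite("pics/sc.png",cv2.resize(s["color"][215:305,230:370,::-1],None,fx=5.5,fy=5.5,interpolation=cv2.INTER_CUBIC))
g=t["color"].min(2); m=(g>190).astype(np.uint8)
m[:160]=0;m[300:]=0;m[:,:250]=0;m[:,390:]=0
for c in cv2.findContours(m,cv2.RETR_EXTERNAL,cv2.CHAIN_APPROX_NONE)[0]:
    if cv2.contourArea(c)>60:
        e=cv2.fitEllipse(cv2.convexHull(c)); print("top",e, onplane(t,e[0],.057), onplane(t,e[0],.048))
g=s["color"].min(2); m=(g>170).astype(np.uint8)
m[:215]=0;m[305:]=0;m[:,:230]=0;m[:,370:]=0
for c in cv2.findContours(m,cv2.RETR_EXTERNAL,cv2.CHAIN_APPROX_NONE)[0]:
    if cv2.contourArea(c)>60:
        e=cv2.fitEllipse(cv2.convexHull(c)); print("scene",e, onplane(s,e[0],.057), onplane(s,e[0],.048))
m=(s["color"].max(2)<45).astype(np.uint8)
m[:215]=0;m[260:]=0;m[:,:290]=0;m[:,340:]=0
for c in cv2.findContours(m,cv2.RETR_EXTERNAL,cv2.CHAIN_APPROX_NONE)[0]:
    if cv2.contourArea(c)>20:print("knob scene",cv2.boundingRect(c),cv2.minAreaRect(c),onplane(s,cv2.minAreaRect(c)[0],.099))
E
```

```text
top ((323.6363830566406, 193.02420043945312), (37.64478302001953, 39.70122146606445), 108.21673583984375) [ 0.69025187 -0.03547297  0.057     ] [ 0.69263932 -0.03577612  0.048     ]
scene ((265.83599853515625, 266.64190673828125), (26.657560348510742, 45.3745231628418), 87.57380676269531) [ 0.69071185 -0.03065884  0.057     ] [ 0.68322744 -0.04045033  0.048     ]
scene ((301.3905944824219, 256.0078430175781), (7.787313461303711, 19.325477600097656), 81.46671295166016) [ 0.60347541 -0.00916432  0.057     ] [ 0.59501794 -0.01871605  0.048     ]
scene ((331.596923828125, 254.6709442138672), (24.388139724731445, 28.605052947998047), 96.6230239868164) [0.54736654 0.0328644  0.057     ] [0.53828322 0.02378146 0.048     ]
knob scene (308, 227, 7, 14) ((311.0, 233.5), (13.0, 6.0), 90.0) [ 0.56670286 -0.01756733  0.099     ]
```

View pics/tc.png

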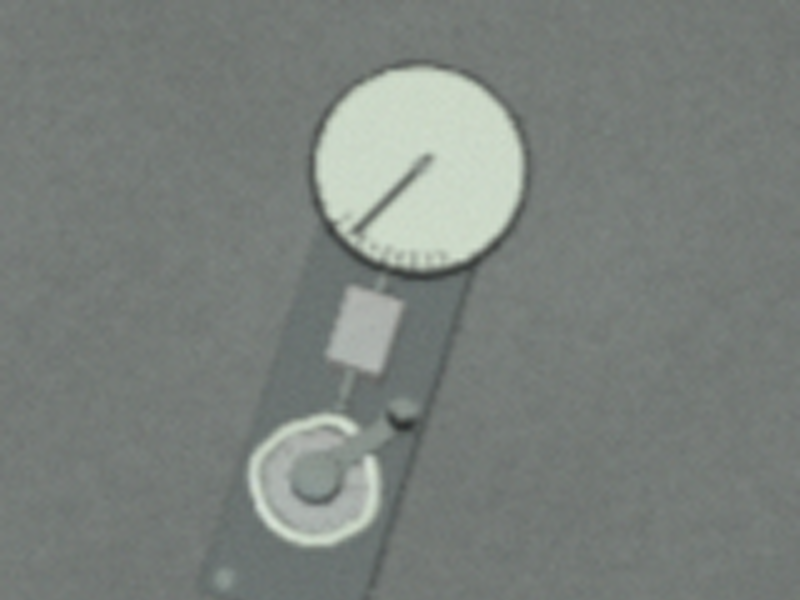

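View pics/sc.png

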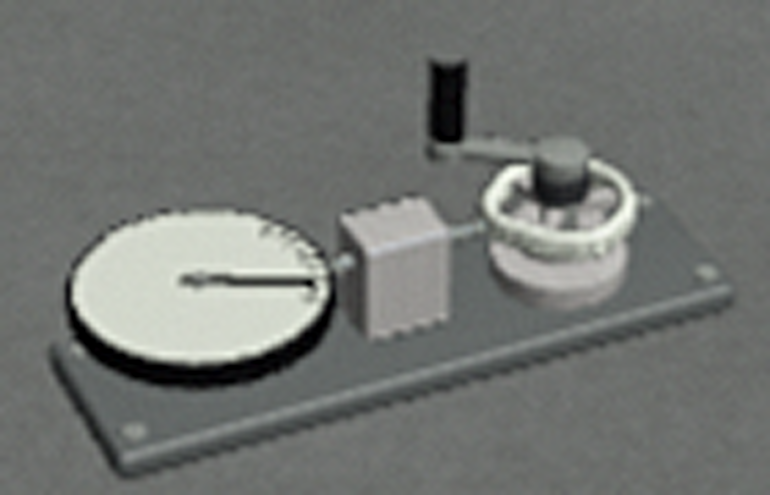

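Run:
```python
from h import *
t=eyes.grab_frame("top"); s=eyes.grab_frame("scene")
g=t["color"].astype(int); m=(g.min(2)>165).astype(np.uint8)
m[:240]=0;m[275:]=0;m[:,:285]=0;m[:,325:]=0
c=max(cv2.findContours(m,cv2.RETR_EXTERNAL,cv2.CHAIN_APPROX_NONE)[0],key=len)
e=cv2.fitEllipse(cv2.convexHull(c)); print("bangle top",e,onplane(t,e[0],.048))
cx=lambda x,y:((x+.5)/5-.5+240,(y+.5)/5-.5+160)
cs=lambda x,y:((x+.5)/5.5-.5+230,(y+.5)/5.5-.5+215)
A=onplane(t,cx(317,470),.077)
print("hub",A)
print("hub scene",onplane(s,cs(562,150),.077))
D=onplane(t,(323.64,193.02),.057); D2=onplane(t,cx(420,166),.057);print("dial",D,D2)
for p in (A,onplane(t,e[0],.048)): print("axis-dial",np.linalg.norm((D-p)[:2]),np.degrees(np.arctan2(*(D-p)[1::-1])))
K=onplane(t,cx(402,407),.117);print("knob top",K,np.linalg.norm((K-A)[:2]))
K2=onplane(s,cs(448,64),.117);print("knob scene",K2)
K3=onplane(s,cs(447,101),.099);print("knob scene mid",K3)
# two-ray intersection
def tri(u,v):
    o1,d1=ray(t,u);o2,d2=ray(s,v);d1/=np.linalg.norm(d1);d2/=np.linalg.norm(d2)
    M=np.stack([d1,-d2],1);x=np.linalg.lstsq(M,o2-o1,rcond=None)[0];a=o1+d1*x[0];b=o2+d2*x[1];return (a+b)/2,np.linalg.norm(a-b)
print(tri(cx(402,407),cs(448,64)), tri(cx(317,470),cs(562,150)),tri(cx(420,166),cs(202,281)))
q=onplane(t,cx(430,157),.058);r=onplane(t,cx(357,233),.058);print("needle dir deg",np.degrees(np.arctan2(*(r-q)[1::-1])), q)
```

```text
bangle top ((302.6820983886719, 255.70213317871094), (25.633041381835938, 25.892044067382812), 109.21141052246094) [0.53280233 0.01273633 0.048     ]
hub [0.53432049 0.01183164 0.077     ]
hub scene [0.53131958 0.01582655 0.077     ]
dial [ 0.6902629  -0.03548179  0.057     ] [ 0.69082473 -0.03537144  0.057     ]
axis-dial 0.16296194105347117 -16.877965812417376
axis-dial 0.16467791770395526 -17.02581796102968
knob top [ 0.55960067 -0.02716116  0.117     ] 0.04647069932836673
knob scene [ 0.56479258 -0.01984525  0.117     ]
knob scene mid [ 0.56538976 -0.01948812  0.099     ]
(array([ 0.55977551, -0.02663699,  0.11183615]), np.float64(0.0018248804202085562)) (array([0.53265443, 0.01366842, 0.0768914 ]), np.float64(0.0049613605367735585)) (array([ 0.68918904, -0.03392757,  0.05766307]), np.float64(0.003986899939471941))
needle dir deg 138.26583860305848 [ 0.69531474 -0.04023915  0.058     ]
```

```bash
cat >> h.py <<'E'
from scipy.spatial.transform import Rotation as R
def ori(a):
    z=np.array([np.cos(a),np.sin(a),0]);y=np.array([0,0,-1.]);x=np.cross(y,z)
    q=R.from_matrix(np.stack([x,y,z],1)).as_quat(); return [q[3],q[0],q[1],q[2]]
E
python3 - <<'E'
from h import *
q=monitor.current_eef_rot();M=R.from_quat([q[1],q[2],q[3],q[0]]).as_matrix();print(M.round(2))
A=np.array([.5325,.0135])
for a in np.radians([-60,-30,0,30,60,90,120]):
    o=ori(a); out=[]
    for th in np.radians([-56,34,124,214]):
        j=kinematics.ik([A[0]+.05*np.cos(th),A[1]+.05*np.sin(th),.113],o); out.append(None if j is None else round(float(j[5]),2))
    print(np.degrees(a),out)
t=eyes.grab_frame("top");
for n,uv in (("vase",(165,290)),("case",(151,205))): print(n,onplane(t,uv,0))
E
```

```text
[[ 0.96 -0.    0.29]
 [-0.29 -0.    0.96]
 [-0.   -1.   -0.  ]]
-59.99999999999999 [0.98, 1.1, 1.13, 0.99]
-29.999999999999996 [0.45, 0.58, 0.61, 0.47]
0.0 [-0.07, 0.05, 0.09, -0.05]
29.999999999999996 [-0.59, -0.47, -0.44, -0.58]
59.99999999999999 [-1.12, -1.0, -0.96, -1.1]
90.0 [-1.64, -1.52, -1.48, -1.62]
119.99999999999999 [-2.16, -2.04, -2.01, -2.15]
vase [0.44364427 0.35665939 0.        ]
case [0.66124724 0.40855813 0.        ]
```

Run:
```python
from h import *
o=ori(np.radians(73))
robot.movep([.561,-.026,.24],o)
eoat.move_gripper(.06,10)
robot.line_to([.561,-.026,.165],.12)
print(monitor.current_time(),monitor.current_tool_pos(),monitor.current_contact_force())
for n in ["scene","top","wrist"]:
    f=eyes.grab_frame(n); cv2.imwrite(f"pics/{n}1.png",f["color"][:,:,::-1])
print(f["T"].round(4).tolist())
```

```text
4.3083 [ 0.56153062 -0.02604897  0.16561237] [0.30604079 0.47505356 0.63941116]
[[0.2931, 0.921, 0.2564, 0.4896], [0.9561, -0.2827, -0.0776, -0.0038], [0.001, 0.2679, -0.9634, 0.3117], [0.0, 0.0, 0.0, 1.0]]
```

View pics/wrist1.png

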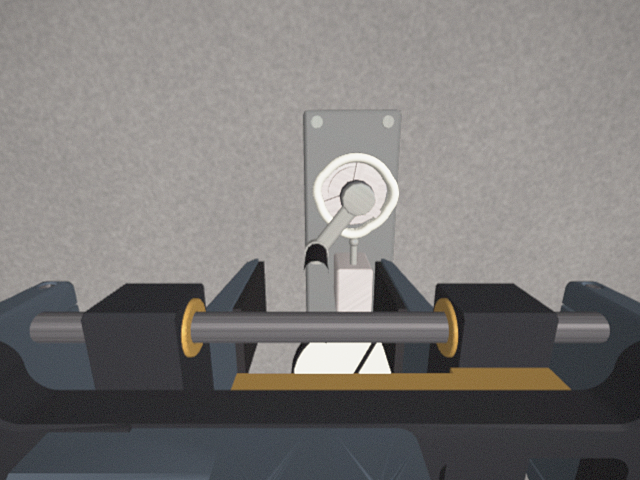

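View pics/scene1.png

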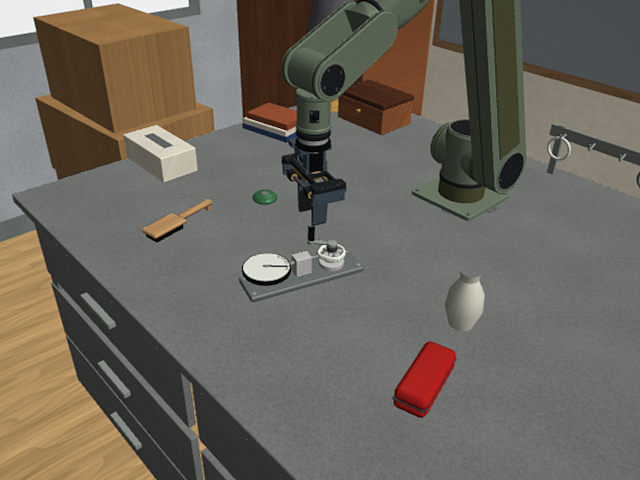

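View pics/top1.png

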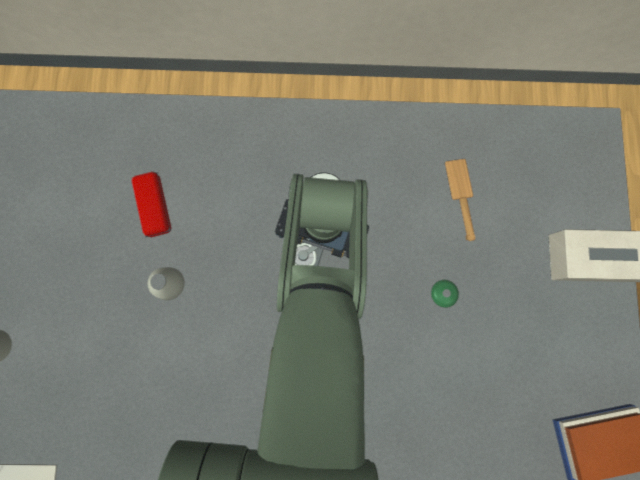

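Run:
```python
from h import *
im=cv2.imread("pics/wrist1.png")
cv2.imwrite("pics/wc.png",cv2.resize(im[140:320,250:450],None,fx=3.3,fy=3.3,interpolation=cv2.INTER_CUBIC))
f=eyes.grab_frame("wrist")
for n,uv,z in (("hub",(358,197),.077),("knob?",(316,262),.117),("knob bottom",(316,245),.077),("far",(318,310),.117),("plate corner",(304,112),.014),("plate corner",(400,111),.014)): print(n,onplane(f,uv,z).round(4))
for p in ([.56,-.026,.117],[.56,-.026,.077],[.56,-.026,.017]): print(proj(f,p))
g=f["color"].min(2);m=(g>200).astype(np.uint8);m[245:]=0
c=max(cv2.findContours(m,cv2.RETR_EXTERNAL,cv2.CHAIN_APPROX_NONE)[0],key=len)
e=cv2.fitEllipse(cv2.convexHull(c));print(e,onplane(f,e[0],.048))
```

```text
hub [0.5298 0.0129 0.077 ]
knob? [ 0.5543 -0.0255  0.117 ]
knob bottom [ 0.5549 -0.026   0.077 ]
far [ 0.5861 -0.034   0.117 ]
plate corner [ 0.4581 -0.0072  0.014 ]
plate corner [0.481  0.0702 0.014 ]
[317.92847047 270.46911172]
[318.07657796 251.23348422]
[318.22826423 231.53305835]
((355.8072204589844, 194.16903686523438), (81.87686157226562, 83.25621795654297), 31.726762771606445) [0.53209202 0.01388484 0.048     ]
```

View pics/wc.png

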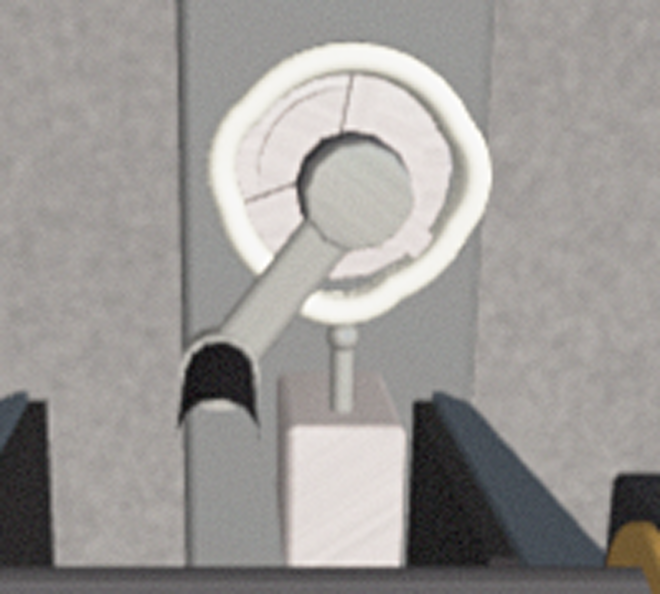

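Run:
```python
from h import *
robot.line_to([.560,-.027,.165],.1)
robot.line_to([.560,-.027,.114],.08,until_force=8)
F0=monitor.current_contact_force();print(F0)
eoat.move_gripper(.022,8)
print(monitor.current_contact_force()-F0,monitor.current_grip_width())
eoat.move_gripper(.010,8)
print(monitor.current_time(),monitor.current_tool_pos(),monitor.current_contact_force()-F0,monitor.current_grip_width())
np.save("F0.npy",F0)
f=eyes.grab_frame("wrist");cv2.imwrite("pics/w2.png",f["color"][:,:,::-1])
```

```text
[ 0.5009203  -0.64050557  0.15623369]
[-0.87434265  0.99240296 -0.25063036] 0.021770415503884324
6.5417 [ 0.55993368 -0.02719274  0.11400258] [-1.08582083 -1.19288707 -0.14474491] 0.015581578195957268
```

View pics/w2.png

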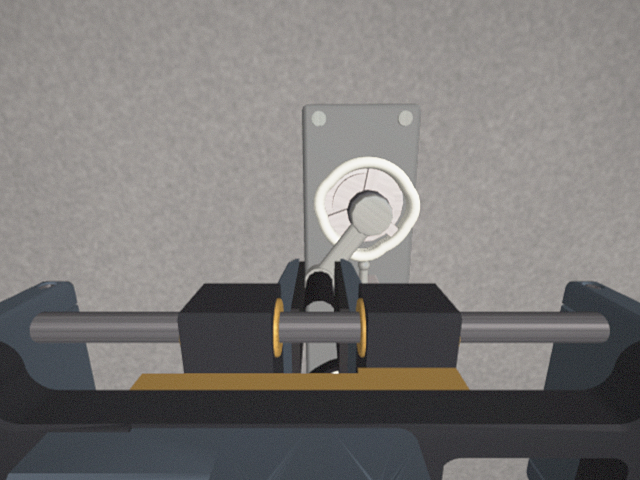

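```bash
cat >> h.py <<'E'
GY=np.radians(-17.0)
DC=np.array([.6907,-.0307])   # dial centre as seen through the scene camera at z=.057
def needle(f=None,im=None):
    f=f or eyes.grab_frame("scene"); c=im if im is not None else f["color"]
    g=c.max(2)[240:295,230:305]; v,u=np.nonzero(g<110)
    P=np.array([onplane(f,(a+230,b+240),.0575)[:2] for a,b in zip(u,v)])
    if len(P)==0: return None
    d=P-DC; r=np.hypot(*d.T); k=(r>.010)&(r<.036)
    if k.sum()<5: return None
    s=d[k].mean(0); an=np.arctan2(s[1],s[0]); sp=np.hypot(*s)/r[k].mean()
    z=GY+np.pi+.55
    return round(float((z-an+np.pi)%(2*np.pi)-np.pi),3), round(float(sp),3), int(k.sum())
E
python3 - <<'E'
from h import *
f=eyes.grab_frame("scene");print(needle(f))
E
```

```text
(0.864, 0.993, 13)
```

```bash
cat >> h.py <<'E'
import json
F0=np.array([0.50,-0.64,.156]); Z=.114
def ft(th,n=2):
    F=np.mean([monitor.current_contact_force() for _ in range(n)],0)-F0
    return F[:2]@np.array([-np.sin(th),np.cos(th)]),F[:2]@np.array([np.cos(th),np.sin(th)])
def go(A,th,dr=0,speed=.05):
    robot.line_to([A[0]+(.05+dr)*np.cos(th),A[1]+(.05+dr)*np.sin(th),Z],speed)
def sweep(A,th,sgn,thmax,step=.1,dr=0,look=True):
    """turn in direction sgn until the reaction -sgn*Ft exceeds 5 N"""
    log=[]
    while abs(th-thmax)>1e-6 and sgn*(thmax-th)>0:
        th+=sgn*min(step,abs(thmax-th)); go(A,th,dr)
        nd=needle() if look else robot.wait(.05)
        t,r=ft(th)
        log.append((th,t,r,nd)); print(f"{th:.2f} load {-t:.1f} rad {r:.1f} dr {dr*1e3:.2f}",nd,round(monitor.current_time(),1))
        dr+=np.clip(.00008*r,-.0005,.0005)
        if abs(r)>14: print("radial!");return th,dr,log,"radial"
        if -t*sgn>5:
            robot.wait(.1); t,r=ft(th,3); print("check load",-t)
            if -t*sgn>4.5: return th,dr,log,"stop"
    return th,dr,log,"end"
def lean(A,th,sgn,dr,target=8.5):
    th0=th
    while abs(th-th0)<.2:
        robot.wait(.1);t,r=ft(th,3);print("lean load",-t,r,"actual",monitor.current_tool_pos()[:2])
        if -t*sgn>=target-.7: break
        th+=sgn*min(.04,max(.01,(target+t*sgn)/1000/.05)); go(A,th,dr,.03)
    robot.wait(.6);print("held",-ft(th,3)[0],"th",th,monitor.current_time()); return th
def save(**k): json.dump(k,open("st.json","w"))
E
python3 - <<'E'
from h import *
A=np.array([.5316,.0140]); p=monitor.current_tool_pos(); th=np.arctan2(p[1]-A[1],p[0]-A[0]);print(th,np.hypot(*(p[:2]-A)))
th,dr,log,why=sweep(A,th,-1,th-.6)
print(why);save(th=th,dr=dr)
E
```

```text
-0.9679779322108112 0.04999254711821312
-1.07 load -1.0 rad -0.9 dr 0.00 (0.722, 0.995, 12) 6.9
-1.17 load -1.0 rad 1.3 dr -0.07 (0.617, 0.997, 13) 7.2
-1.27 load 0.1 rad 1.6 dr 0.04 (0.366, 0.995, 14) 7.5
-1.37 load -0.5 rad 2.4 dr 0.16 (0.083, 0.997, 13) 7.8
-1.47 load -1.3 rad 2.9 dr 0.35 (-0.083, 0.998, 13) 8.1
-1.57 load -1.3 rad 4.0 dr 0.59 (-0.083, 0.998, 13) 8.4
end
```

Run:
```python
from h import *
A=np.array([.5316,.0140]); s=json.load(open("st.json"))
th,dr,log,why=sweep(A,s["th"],-1,-0.97-3.9,dr=s["dr"])
print(why);save(th=th,dr=dr)
```

```text
-1.67 load -1.2 rad 3.3 dr 0.91 (-0.083, 0.998, 13) 8.7
-1.77 load -0.5 rad 2.8 dr 1.17 (-0.083, 0.998, 13) 9.0
-1.87 load -0.5 rad 1.9 dr 1.40 (-0.083, 0.998, 13) 9.3
-1.97 load -0.1 rad 2.4 dr 1.55 (-0.083, 0.998, 13) 9.6
-2.07 load -0.3 rad 2.1 dr 1.74 (-0.083, 0.998, 13) 9.9
-2.17 load -1.0 rad 0.4 dr 1.91 (-0.042, 0.998, 13) 10.2
-2.27 load -1.3 rad -0.3 dr 1.94 (0.128, 0.997, 14) 10.5
-2.37 load -0.9 rad 0.7 dr 1.91 (0.31, 0.997, 14) 10.8
-2.47 load -1.1 rad 0.0 dr 1.97 (0.422, 0.997, 14) 11.1
-2.57 load -1.0 rad -0.8 dr 1.97 (0.442, 0.996, 15) 11.4
-2.67 load -0.5 rad -1.0 dr 1.91 (0.417, 0.997, 15) 11.7
-2.77 load -1.2 rad -0.6 dr 1.83 (0.31, 0.997, 14) 12.0
-2.87 load -1.0 rad -0.9 dr 1.78 (0.128, 0.997, 14) 12.3
-2.97 load -0.7 rad 0.9 dr 1.71 (-0.053, 0.997, 14) 12.6
-3.07 load -0.6 rad -1.5 dr 1.78 (-0.083, 0.998, 13) 12.9
-3.17 load -0.6 rad -1.3 dr 1.66 (-0.083, 0.998, 13) 13.2
-3.27 load -1.3 rad -1.4 dr 1.56 (-0.083, 0.998, 13) 13.5
-3.37 load -0.7 rad -1.4 dr 1.44 (-0.083, 0.998, 13) 13.8
-3.47 load -0.7 rad -1.5 dr 1.34 (-0.083, 0.998, 13) 14.1
-3.57 load -1.3 rad -1.7 dr 1.22 (-0.083, 0.998, 13) 14.4
-3.67 load -1.2 rad -3.8 dr 1.08 (-0.083, 0.998, 13) 14.7
-3.77 load -1.4 rad -2.5 dr 0.78 (-0.083, 0.998, 13) 15.0
-3.87 load -1.8 rad -3.1 dr 0.58 (-0.083, 0.998, 13) 15.3
-3.97 load -1.9 rad -2.2 dr 0.34 (-0.083, 0.998, 13) 15.6
-4.07 load -3.3 rad -2.6 dr 0.16 (-0.083, 0.998, 13) 15.9
-4.17 load -6.3 rad -3.6 dr -0.05 (-0.07, 0.998, 13) 16.2
check load -6.287960871626454
stop
```

Run:
```python
from h import *
A=np.array([.5316,.0140]); s=json.load(open("st.json"))
th=lean(A,s["th"],-1,s["dr"],8.5); save(th=th,dr=s["dr"])
```

```text
lean load -6.2492357593148435 -3.3157738893148525 actual [0.50343321 0.05576244]
lean load -7.196291393471087 -2.293371995522373 actual [0.50463482 0.0564634 ]
lean load -8.024595368511394 -3.4268334819574027 actual [0.50538797 0.05695892]
held -8.041220815055436 th -4.234052104341392 17.7417
```

Run:
```python
from h import *
A=np.array([.52996,.01286]); p=monitor.current_tool_pos(); d=p[:2]-A; th=np.arctan2(d[1],d[0])-2*np.pi; dr=np.hypot(*d)-.05; print(th,dr)
th,dr,log,why=sweep(A,th,1,th+4.3,dr=0)
print(why);save(th=th,dr=dr)
if why=="stop": th=lean(A,th,1,dr,8.5); save(th=th,dr=dr)
```

```text
-4.204041661860345 0.00046124458220361125
-4.10 load -2.7 rad -2.5 dr 0.00 (-0.083, 0.998, 13) 18.1
-4.00 load 0.1 rad -0.5 dr -0.20 (-0.083, 0.998, 13) 18.4
-3.90 load 1.0 rad 0.3 dr -0.25 (-0.083, 0.998, 13) 18.7
-3.80 load 1.7 rad 1.9 dr -0.23 (-0.075, 0.998, 14) 19.0
-3.70 load 1.3 rad 0.4 dr -0.07 (-0.075, 0.998, 14) 19.3
-3.60 load 1.1 rad 0.0 dr -0.04 (-0.083, 0.998, 13) 19.6
-3.50 load 2.6 rad 0.3 dr -0.04 (-0.083, 0.998, 13) 19.9
-3.40 load 1.4 rad -0.7 dr -0.01 (-0.083, 0.998, 13) 20.2
-3.30 load 3.3 rad -0.7 dr -0.07 (-0.083, 0.998, 13) 20.5
-3.20 load 1.2 rad 0.3 dr -0.12 (-0.075, 0.998, 14) 20.8
-3.10 load 1.0 rad -0.8 dr -0.10 (-0.075, 0.998, 14) 21.1
-3.00 load 2.0 rad -0.2 dr -0.17 (-0.07, 0.998, 13) 21.4
-2.90 load 2.4 rad -0.6 dr -0.18 (-0.014, 0.998, 13) 21.7
-2.80 load 2.1 rad 0.7 dr -0.23 (0.197, 0.995, 13) 22.0
-2.70 load 2.0 rad -0.6 dr -0.18 (0.338, 0.996, 14) 22.3
-2.60 load 2.9 rad -0.6 dr -0.22 (0.422, 0.997, 14) 22.6
-2.50 load 2.9 rad 0.1 dr -0.26 (0.45, 0.996, 14) 22.9
-2.40 load 1.9 rad 0.6 dr -0.26 (0.399, 0.997, 15) 23.2
-2.30 load 1.6 rad 0.5 dr -0.2
[... 866 characters left out ...]
0.70 load 1.2 rad -0.5 dr -0.08 (0.722, 0.995, 12) 28.3
-0.60 load -0.3 rad 0.5 dr -0.12 (0.662, 0.998, 13) 28.6
-0.50 load 1.6 rad -0.0 dr -0.08 (0.466, 0.996, 15) 28.9
-0.40 load 0.2 rad -0.6 dr -0.08 (0.171, 0.996, 14) 29.2
-0.30 load 0.8 rad 0.2 dr -0.13 (-0.07, 0.998, 13) 29.5
-0.20 load 0.3 rad -0.9 dr -0.11 (-0.083, 0.998, 13) 29.8
-0.10 load 4.6 rad -0.2 dr -0.18 (-0.083, 0.998, 13) 30.1
-0.00 load 7.4 rad 0.6 dr -0.20 (-0.083, 0.998, 13) 30.4
check load 7.306046098552625
stop
lean load 7.502555075788596 0.46381214355891814 actual [0.57988958 0.01111218]
lean load 8.709969853805838 0.5050151979895595 actual [0.57991757 0.01186667]
held 7.026923346017509 th 0.01590723662388456 31.5583
```

Run:
```python
from h import *
A=np.array([.52996,.01286]); s=json.load(open("st.json"));th=s["th"]
th,dr,log,why=sweep(A,th,-1,-.70,dr=-.0001,step=.15,look=False)
th,dr,log,why=sweep(A,th,-1,-.87,dr=dr,step=.06)
print(why);save(th=th,dr=dr)
robot.wait(.3);f=eyes.grab_frame("scene");print(needle(f),ft(th,3))
cv2.imwrite("pics/s3.png",cv2.resize(f["color"][215:305,230:370,::-1],None,fx=5.5,fy=5.5,interpolation=cv2.INTER_CUBIC))
```

```text
-0.13 load 2.9 rad 0.5 dr -0.10 False 31.9
-0.28 load -2.2 rad -0.1 dr -0.06 False 32.3
-0.43 load -2.3 rad 0.2 dr -0.07 False 32.6
-0.58 load -2.1 rad -0.0 dr -0.05 False 33.0
-0.70 load -2.1 rad -0.2 dr -0.06 False 33.3
-0.76 load -2.2 rad -0.4 dr -0.07 (0.722, 0.995, 12) 33.6
-0.82 load -3.2 rad -0.5 dr -0.10 (0.88, 0.995, 12) 33.9
-0.87 load -2.1 rad -0.1 dr -0.14 (0.898, 1.0, 11) 34.2
end
(0.898, 1.0, 11) (np.float64(1.685164072005984), np.float64(-0.5186643123493138))
```

View pics/s3.png

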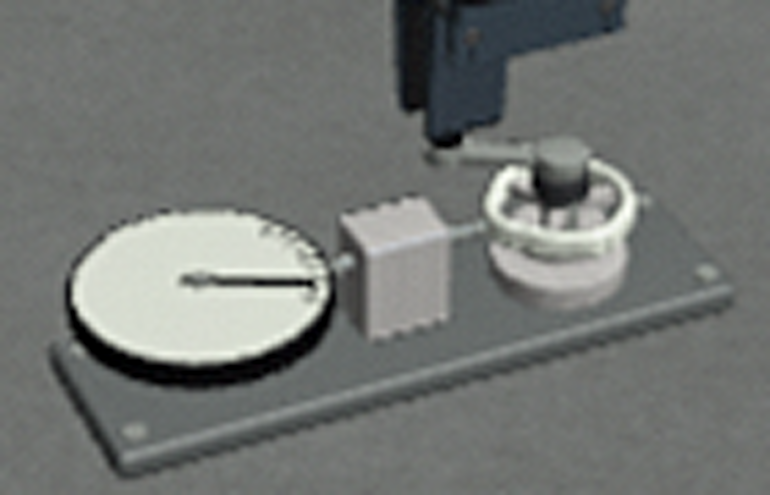

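Run:
```python
from h import *
A=np.array([.52996,.01286]); s=json.load(open("st.json"));th=s["th"];dr=s["dr"]
go(A,-.89,dr,.03);robot.wait(.1);print(ft(-.89,3),needle())
go(A,-.85,dr,.03);robot.wait(.3);print(ft(-.85,3),needle(),needle())
eoat.move_gripper(.05)
p=monitor.current_tool_pos()
robot.line_to([p[0],p[1],.165],.08)
robot.line_to([p[0],p[1],.24],.12)
print(needle())
f=eyes.grab_frame("wrist");cv2.imwrite("pics/w4.png",f["color"][:,:,::-1])
robot.movep([.35,-.25,.3],ori(np.radians(73)))
robot.wait(.3)
t=eyes.grab_frame("top");cv2.imwrite("pics/t4.png",cv2.resize(t["color"][160:280,260:380,::-1],None,fx=5,fy=5,interpolation=cv2.INTER_CUBIC))
print(needle(),monitor.current_time(),monitor.current_contact_force())
```

```text
(np.float64(3.3263800181771077), np.float64(1.029644748839599)) (0.898, 1.0, 11)
(np.float64(0.2407746383685892), np.float64(0.6034057073325839)) (0.898, 1.0, 11) (0.898, 1.0, 11)
(0.898, 1.0, 11)
(0.898, 1.0, 11) 39.525 [0.52440452 0.48477694 0.49748871]
```

View pics/w4.png

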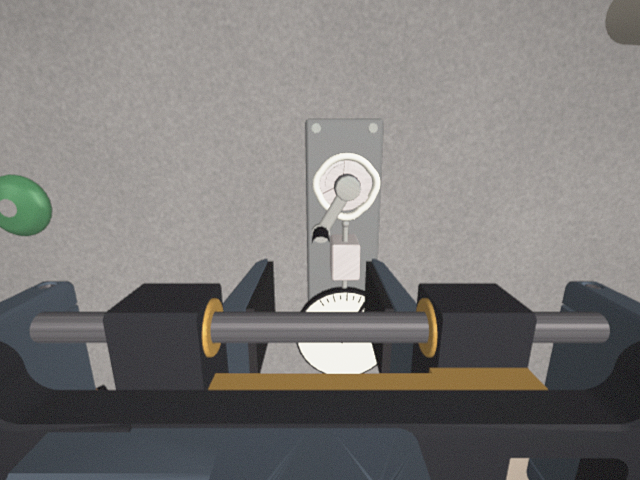

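View pics/t4.png

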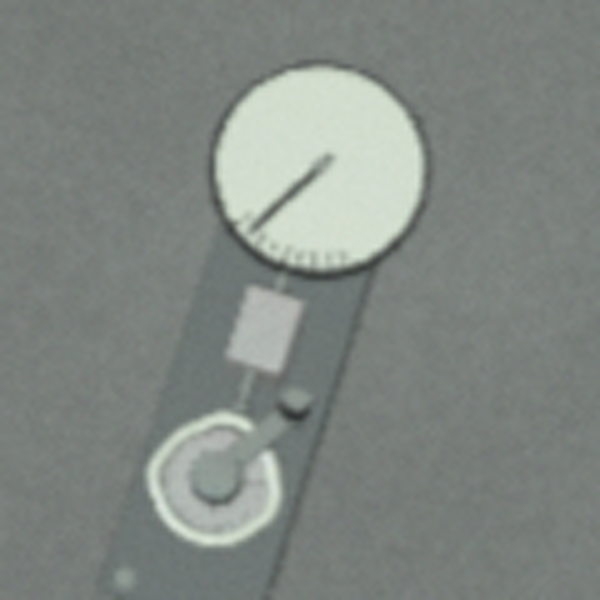

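The released needle sits higher than it did at the start. The top view shows it running from (328,158) to (252,230), about 1.03 rad. The robot is clear of the gauge, so I'm handing in.

Run:
```python
from h import *
print(needle(),monitor.current_joint_vel().round(3) if hasattr(monitor.current_joint_vel(),'round') else 0,monitor.current_time())
job.sign_off()
```

```text
(0.898, 1.0, 11) [-0.004 -0.002  0.001  0.002  0.001  0.001] 39.575
the job is handed in; nothing more can be done
```

I wound the crank to both end stops, set it back on the biggest bulge, let go, moved the arm clear and handed the job in at about 39.6 s. No verdict was reported.

- **End stops:** I leaned on the clockwise stop with about 8.0 N (about 0.16 rad wind-up) and on the anticlockwise stop with 7 to 8.7 N (about 0.14 to 0.17 rad), each for over half a second. These loads are well under the 18 N limit.
- **Bulges seen:** The clockwise sweep crossed one small bulge, and the anticlockwise sweep crossed that one and then the big one. The big one's peak was placed from its two flanks, allowing for the crank's spring lag.
- **Final position:** I turned back clockwise to the peak, backed off until the side load was about 0.2 N, and opened the gripper. The needle reading did not change on release or afterwards.
- **Needle readings disagree slightly:** The scene camera gave 0.898 rad, but it also reads about 0.08 low with the plunger on the round, so that means about 0.98. The top camera gave about 1.03 rad. Both are above the 0.93 needed.
- **Bystanders:** The arm stayed well away from them throughout. I did not measure their positions again at the end.

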